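# Turn a lidded canister label-front for its catalogue photo

## Task

Get the metal canister on the swivel photo stand ready for its sale-catalogue photo. First fold its hinged lid fully shut, then, without lifting it out of the stand, roll it round by its edge with light fingertip pressure (well under 40 N) until its label faces front, squarely over the pointer nose of the stand. Leave it standing in its dish and leave the mug, ramekin and shaker alone.

Things in the scene. Friction and masses are not known exactly. Their poses are not given: they have to be found in the camera images.
- stand: Photo stand fixed to the worktop: black square plinth 150 x 150 x 10 mm with a flat triangular pointer nose at the middle of one side. Origin: centre of its underside, on the vertical swivel axis. Its -x axis points along the nose, that is, to the front; z up.
- dish (a joint): Turn of the grey round dish on the stand about the swivel axis, endless both ways, growing anticlockwise from above; it turns with the canister, but its zero says nothing of the label. Dish: 124 mm across, floor 16.5 mm and lip 22.5 mm above the worktop, about 110 mm wide inside. A friction brake of about 0.08 N m holds it where it is left.
- pointer_tip (a point): Tip of the pointer nose, 108 mm in front of the stand's origin, on the nose's top (10 mm above the worktop).
- canister: Loose round metal canister, about 0.75 kg, 104 mm in diameter (too wide to grip across), 87 mm high with the lid shut, standing in the dish with a few mm of play and turning with it. Nothing sticks out of its side or flat top; an inner seal closes it under the lid (no cavity). Origin: centre of its underside; z up. Label on its -x side, lid hinge on its +x side.
- label (a point): Centre of the label: a brown card rectangle with a small light field in its middle, 64 mm wide and 52 mm high, round the side of the canister; 52 mm from its axis, 40 mm above its underside. The label faces the canister's -x.
- hinge (a point): Middle of the lid's hinge line, 38 mm behind the canister's axis (away from the label), 87 mm above its underside, at the top face of the shut lid. The hinge line runs along the canister's y. Behind it the top is a fixed segment flush with the shut lid.
- lid (a joint): Angle of the lid: 0 shut, 1.57 upright, 1.9 fully open, leaning back beyond the hinge. A metal disc 104 mm across, 8 mm thick, cut straight at the hinge, 60 g. The hinge is stiff (0.04 N m): the lid stays at any angle where it is left. Shut, its top face is level, 87 mm above the canister's underside, and bears a fingertip's press.
- lid_edge (a point): Point of the lid's rim farthest from the hinge (90 mm from it), on the outer face (the top face when shut); above the label when the lid is shut.
- mug: Bystander: navy mug, 68 x 90 x 62 mm, standing on the worktop; origin at the centre of its underside. Not to be moved.
- ramekin: Bystander: ribbed white ramekin, 68 mm across, 36 mm high; origin at the centre of its underside. Not to be moved.
- shaker: Bystander: glass shaker with domed metal cap, 27 mm across, 74 mm high; origin at the centre of its underside. Not to be moved.

How it is judged:
On the way, in this order (a step that is already met when the one before it is completed fails the run):
1. the lid is folded shut while the label does not face front yet (value of joint lid below 0.06 rad), for 0.2 s.
2. with the lid shut, the label is rolled round to the front (angle between the x axis of canister and the x axis of stand, either way round below 0.12 rad and x of label in the frame of stand below -0.03 m and value of joint lid below 0.06 rad), for 0.2 s.
At the end, for the whole second after the job is handed in: The lid is shut (within 0.06 rad), the label faces front over the pointer nose (canister and stand aligned within 0.12 rad, about 7 degrees), and the canister stands upright (within 0.05 rad), seated in its dish (axis within 8 mm of the stand's, underside on the dish floor within 4.5 mm), at rest (all of step 2 and horizontal distance between canister and stand below 0.008 m and height (world z) of canister below 0.021 m and angle between canister's own z axis and vertical below 0.05 rad and linear speed of canister below 0.02 m/s and angular speed of canister below 0.1 rad/s); the robot touches nothing.
It fails at once if the canister is tipped by more than 0.35 rad (angle between canister's own z axis and vertical above 0.35 rad).
It fails at once if the canister is lifted out of the stand (more than 15 mm) (height (world z) of canister above 0.0315 m).
It fails at once if the fingers press on the canister or its lid with more than 40 N (contact force between the fingers and canister above 40 N).
It fails at once if the mug, ramekin or shaker is moved by more than 20 mm (distance of any of mug, ramekin, shaker from where it was at the start of the episode above 0.02 m).
It also fails if it takes over 54 s, if anything falls off the work surface, if the arm or the gripper's body presses on something with over 40 N, if the wrist force passes 120 N, or if a joint passes its speed limit or range.

## Robot

A 7-joint arm with a two-finger parallel gripper is mounted at the origin on a cart in front of the work surface, level with it; the furniture and walls round the work are solid. World frame = base frame: x ahead of the robot, y to its left, z up, the work surface at z = 0. Lengths are in m, angles in rad, forces in N, time in s.
With the tool pointing down it reaches from about 0.425 to 0.925 m from the base axis. Payload 6.8 kg.
Tool frame: the origin (TCP) lies midway between the tips of the shut fingers; the grasp point (between the pads) lies 19 mm behind it; z points along the fingers, x is the direction in which the jaws open and shut, and the axes are right-handed (so a half turn about z gives the same grasp; the last joint's range is limited). The gripper opens to 85 mm and grips with 20 to 120 N. Pads are 22 mm wide; open, the fingers measure 114 mm over their backs; the gripper's body (76 mm by 85 mm) begins 54 mm behind the grasp point. The pads swing forward as they close: fully open they stand 13 mm farther back than shut.
Start: joints at [-0.108, 0.477, 0.022, 1.555, -0.011, 1.109, -0.083], TCP at [0.675, 0, 0.231] pointing down, gripper open.
Joint ranges: [-2.96, 2.96], [-0.34, 2.1], [-1.41, 1.46], [0.24, 2.44], [-1.37, 4.51], [0.17, 1.92], [-2.96, 2.96]. Speed limits (rad/s): [2.39, 2.39, 3.14, 3.14, 3.14, 3.14, 3.14].

## Interface

Orientations are given as a unit quaternion [w, x, y, z].
In Python, from station import * gives the robot as it stands.
- The arm moves only by the shell command python3 -m handwheel 'ROWS' [FORCE]. ROWS is JSON, a list of rows, each an object of numbers: "grip": the finger opening in cm, from 0 to 8.54; "tx", "ty", "tz": the shift along the tool's x, y, z in cm; "yaw": the turn about the tool's z in degrees. In form: [{"grip": .., "tx": .., "ty": .., "tz": .., "yaw": ..}, ...]. A call has 1 to 5 rows; each row shifts and turns the commanded pose from where the row before left it, along the tool's axes as they then stand; what a row does not reach is not made up. A row lasts 1/10 s, in which the tool goes at most 50 mm and 8.59 degrees, less where a joint would pass 70% of its speed; a pose out of reach is approached as far as the arm can. A call is refused whole if a number of a shift passes 5 or a number of a turn 8.59, either way. A call with a gripper value outside its range is refused whole. The fingers move at their own pace and stop on an object; FORCE is the grip in N (left out, the last holds). Time passes only in rows, so rows that do not move let the fingers close. It gives the time, the measured TCP pose, the force and the opening at its end, in the units of the state.
- get_obs(): the state, without advancing time (a new reading comes with each control period).
- read_camera(name): name is "scene" or "side" or "wrist"; returns a dict with "image" (384x512x3 uint8, blue, green, red), "intrinsics" (3x3 intrinsics, pixels), "position" and "attitude" of the camera in the world; the wrist camera has in their place "hand_eye" (4x4, takes a point from camera to tool coordinates, whose origin is the TCP and whose axes are the tool frame's). Camera axes: x right, y down, z forward; pixel columns grow to the right and rows downward; lengths in m; the calibration is good to about 2 mm. The wrist camera is an equidistant fisheye: a pixel r from the principal point sees the ray r / f radians off the axis. A picture is of the moment at which its call begins: read the wrist's pose just before it. There is no depth.
- hand_in(): hands the job in, once; it reports no verdict.
The state is a dict: "t": time; "q": joint angles; "joint_vel": joint speeds; "joint_torque": joint torques, N m; "eef_pos": TCP position; "tool_rot": TCP orientation; "contact_force": force on the tool from outside, world axes, zero at the start; "torque": the same for the moment, N m; "gripper_width": opening from 0.0 (shut) to 1.0 (fully open).
Only numpy, scipy, OpenCV 4.12 (cv2) and the standard library are available. Lean on these libraries where they do the work, as an engineer would, in place of code of your own. Each camera call takes 0.05 s, during which the arm holds its last target. There are 200 camera calls.

## Working session

There is one attempt and no reset: what is moved stays moved. The work goes in short steps, Python scripts to look and compute and a shell command to move; the robot and the scene stay as the last step left them, time stands still between calls to the robot, and variables do not carry over. Pictures are saved under pics/ and viewed, about 8 in all and at most 12, crops included, and the job is handed in when it is done.

```bash
mkdir -p pics; python3 - <<'E'
from station import *
import cv2,numpy as np
o=get_obs();print(o)
a=read_camera("scene");b=read_camera("side")
for c in(a,b):print(c["intrinsics"],c["position"],c["attitude"])
np.savez("c0.npz",a=a["image"],b=b["image"])
w=read_camera("wrist");print(w["intrinsics"],w["hand_eye"])
cv2.imwrite("pics/p1.png",a["image"]);cv2.imwrite("pics/p2.png",b["image"]);cv2.imwrite("pics/p3.png",w["image"])
E
```

```text
{'t': 0.0, 'q': array([-0.10809431,  0.47779289,  0.02233947,  1.55646938, -0.01152538,
        1.10931889, -0.08311484]), 'joint_vel': array([-1.38535771e-03, -2.83369967e-05,  1.08040922e-03,  1.06555625e-03,
        7.65564878e-04,  1.57634572e-03,  1.19526982e-03]), 'joint_torque': array([-5.45967814e-04, -5.96443820e+01,  1.60769675e+00, -2.81194621e+01,
        1.24063640e-02,  9.39900521e-03,  2.20753498e-05]), 'eef_pos': array([ 6.74391073e-01, -1.26828862e-05,  2.30322983e-01]), 'tool_rot': array([ 5.79344704e-05,  9.99999567e-01, -5.09981585e-06, -9.28527079e-04]), 'contact_force': array([-0.82359579, -0.16557773,  0.63539865]), 'torque': array([ 0.0370788 , -0.03613801, -0.02339073]), 'gripper_width': 0.9970431512933239}
[[384.64763428   0.         255.93922605]
 [  0.         384.64763428 190.20873409]
 [  0.           0.           1.        ]] [-0.02929815 -0.58481922  0.57341445] [-0.46148     0.78965732 -0.35279148  0.19752394]
[[390.65110488   0.         253.53552122]
 [  0.         390.65110488 192.98943001]
 [  0.           0.           1.        ]] [0.91331622 0.63911937 0.72788294] [-0.10004889  0.21949527  0.89041458 -0.38597139]
[[297.31863964   0.         254.35138883]
 [  0.         297.31863964 191.05279473]
 [  0.           0.           1.        ]] [[ 9.99999966e-01 -1.65400316e-04  2.01166636e-04  1.08027313e-04]
 [ 1.02625189e-04  9.60195717e-01  2.79328077e-01 -7.02988643e-02]
 [-2.39360295e-04 -2.79328047e-01  9.60195701e-01 -1.41365925e-01]
 [ 0.00000000e+00  0.00000000e+00  0.00000000e+00  1.00000000e+00]]
```

View pics/p1.png

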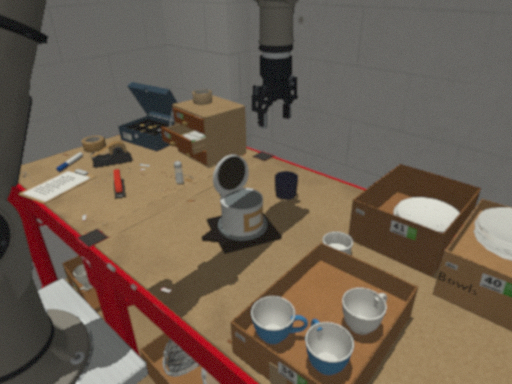

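View pics/p2.png

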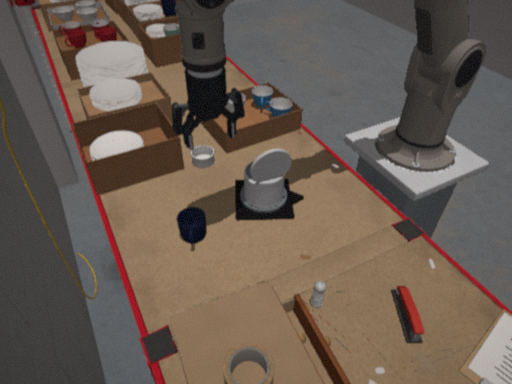

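View pics/p3.png

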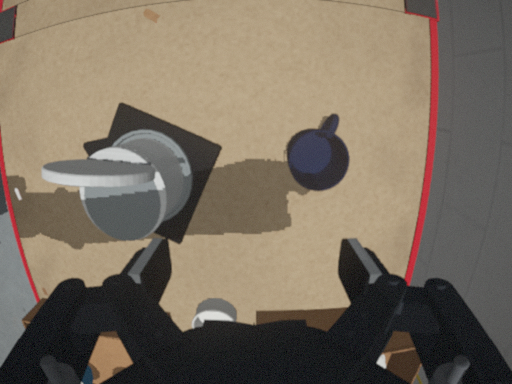

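The canister sits in the stand at wrist (130,190). The nose points toward the robot, at wrist (85,147). The lid stands upright on the canister's +y side, and the label is visible in the scene view at (254,220), facing about -y. The mug, ramekin and shaker are well clear.

```bash
cat > h.py <<'E'
import numpy as np,cv2
from station import *
from scipy.spatial.transform import Rotation as R
def rot(q):return R.from_quat([q[1],q[2],q[3],q[0]]).as_matrix()
def shot(n):
    o=get_obs();c=read_camera(n)
    if n=="wrist":
        T=c["hand_eye"];Rt=rot(o["tool_rot"]);return dict(im=c["image"],K=c["intrinsics"],R=Rt@T[:3,:3],p=o["eef_pos"]+Rt@T[:3,3],f=1)
    return dict(im=c["image"],K=c["intrinsics"],R=rot(c["attitude"]),p=c["position"],f=0)
def ray(c,u,v):
    K=c["K"];x=(u-K[0,2])/K[0,0];y=(v-K[1,2])/K[1,1]
    if c["f"]:
        r=np.hypot(x,y)+1e-12;d=np.array([np.sin(r)*x/r,np.sin(r)*y/r,np.cos(r)])
    else:d=np.array([x,y,1])
    d=c["R"]@d;return d/np.linalg.norm(d)
def onz(c,u,v,z):
    d=ray(c,u,v);return c["p"]+d*(z-c["p"][2])/d[2]
def tri(rs):
    A=np.zeros((3,3));b=np.zeros(3)
    for c,u,v in rs:
        d=ray(c,u,v);M=np.eye(3)-np.outer(d,d);A+=M;b+=M@c["p"]
    return np.linalg.solve(A,b)
def proj(c,P):
    q=c["R"].T@(np.asarray(P,float)-c["p"]);K=c["K"]
    if c["f"]:
        r=np.hypot(q[0],q[1]);t=np.arctan2(r,q[2]);s=q[:2]/r*t
    else:s=q[:2]/q[2]
    return K[0,0]*s[0]+K[0,2],K[1,1]*s[1]+K[1,2]
E
python3 - <<'E'
from h import *
w=shot("wrist");a=shot("scene");b=shot("side")
for u,v in[(122,103),(221,147),(181,242),(84,147)]:print("wr",u,v,onz(w,u,v,.01).round(4))
def crop(c,x0,y0,x1,y1,s):return cv2.resize(c["im"][y0:y1,x0:x1],None,fx=s,fy=s,interpolation=cv2.INTER_CUBIC)
A=crop(a,195,145,295,255,4);B=crop(b,225,140,325,230,4);
H=max(A.shape[0],B.shape[0]);A=cv2.copyMakeBorder(A,0,H-A.shape[0],0,0,0);B=cv2.copyMakeBorder(B,0,H-B.shape[0],0,0,0)
cv2.imwrite("pics/p4.png",np.hstack([A,B]))
# label brown mask in scene
im=a["im"];hsv=cv2.cvtColor(im,cv2.COLOR_BGR2HSV)
m=cv2.inRange(hsv,(5,60,60),(25,255,255));m[:200]=0;m[236:]=0;m[:,:236]=0;m[:,268:]=0
print(cv2.connectedComponentsWithStats(m)[2:])
E
```

```text
wr 122 103 [0.5047 0.0826 0.01  ]
wr 221 147 [0.6334 0.0214 0.01  ]
wr 181 242 [ 0.5733 -0.1081  0.01  ]
wr 84 147 [0.4404 0.028  0.01  ]
(array([[     0,      0,    512,    384, 196274],
       [   244,    200,     24,     32,    334]], dtype=int32), array([[255.4999032 , 191.45667791],
       [255.55688623, 216.95808383]]))
```

View pics/p4.png

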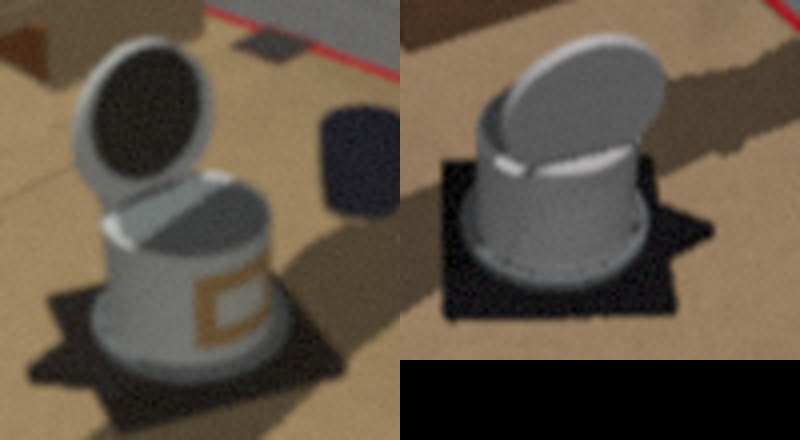

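The crop shows the label's left edge at scene (244,224) and the nose tip at scene (202,238) and side (303,197.5). I'll work out the stand centre, the nose direction and the label angle.

```bash
python3 - <<'E'
from h import *
w=shot("wrist");a=shot("scene");b=shot("side")
P=tri([(a,202.2,238),(b,303.2,197.5),(w,84,147)]);print("nose",P.round(4))
for u,v in[(235.5,180),(236,219.5),(294,218)]:print("side corner",onz(b,u,v,.01).round(4))
for u,v in[(207.5,219),(281,236)]:print("scene corner",onz(a,u,v,.01).round(4))
c=np.array([.539,-.0127])
for C in (c,):
  for u,v,n in[(244.2,214.8,'L top'),(244.2,231.5,'L bot'),(248.6,223,'inner L'),(262,218,'R')]:
    d=ray(a,u,v);o=a["p"][:2]-C;A=d[:2]@d[:2];B=o@d[:2];D=B*B-A*(o@o-.052**2)
    t=(-B-np.sqrt(max(D,0)))/A;X=a["p"]+t*d;print(n,X.round(4),np.degrees(np.arctan2(*(X[:2]-C)[::-1])).round(1),D)
for z in(.13,.145,.16):print("lid ends",z,onz(w,42,172,z).round(4),onz(w,165,180,z).round(4))
# lid highest points
print("canister top rim wrist: lower", onz(w,128,241,.1035).round(4))
E
```

```text
nose [0.4369 0.0302 0.0052]
side corner [ 0.5673 -0.1083  0.01  ]
side corner [0.6322 0.0278 0.01  ]
side corner [0.5001 0.0906 0.01  ]
scene corner [0.4993 0.0783 0.01  ]
scene corner [ 0.5684 -0.1131  0.01  ]
L top [ 0.5051 -0.0521  0.0768] -130.7 0.0018759231396167642
L bot [ 0.504  -0.0512  0.029 ] -132.3 0.0017740149736838462
inner L [ 0.5132 -0.0578  0.052 ] -119.8 0.0016926380115508954
R [ 0.5571 -0.0614  0.0456] -69.6 0.00024663360838556025
lid ends 0.13 [0.4605 0.0198 0.13  ] [0.5975 0.0098 0.13  ]
lid ends 0.145 [0.4738 0.023  0.145 ] [0.6023 0.0135 0.145 ]
lid ends 0.16 [0.4871 0.0261 0.16  ] [0.6071 0.0173 0.16  ]
canister top rim wrist: lower [ 0.5397 -0.0636  0.1035]
```

Estimates:
- Stand axis at about (0.536, -0.013).
- Nose direction about 155°.
- Label direction about -95°, which agrees with the lid chord.

So the label needs about 110° clockwise. First I'll go behind the lid with the fingers shut.

```bash
python3 -m handwheel '[{"grip":0,"ty":-5},{"grip":0,"ty":-5},{"grip":0,"tx":-4.5},{"grip":0,"tx":-4.5},{"grip":0,"tx":-4.6}]' 20; python3 -m handwheel '[{"grip":0,"tz":2},{"grip":0,"tz":2.2},{"grip":0,"tz":2.2},{"grip":0},{"grip":0}]'; python3 - <<'E'
from h import *
for n,f in(("scene","p5"),("side","p6")):
    c=shot(n);cv2.imwrite("pics/%s.png"%f,c["im"])
A=cv2.imread("pics/p5.png")[80:260,150:350];B=cv2.imread("pics/p6.png")[80:260,180:380]
cv2.imwrite("pics/p56.png",cv2.resize(np.hstack([A,B]),None,fx=2,fy=2))
E
```

```text
invalid input
invalid input
```

View pics/p56.png

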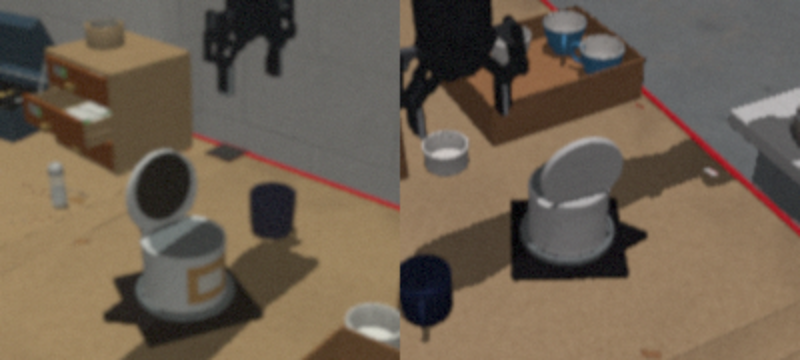

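Both calls were rejected and the arm hasn't moved. Most likely each row has to carry every key.

```bash
python3 -m handwheel '[{"grip":0,"tx":0,"ty":-5,"tz":0,"yaw":0},{"grip":0,"tx":0,"ty":-5,"tz":0,"yaw":0},{"grip":0,"tx":-4.5,"ty":0,"tz":0,"yaw":0},{"grip":0,"tx":-4.5,"ty":0,"tz":0,"yaw":0},{"grip":0,"tx":-4.6,"ty":0,"tz":0,"yaw":0}]' 20
```

```text
t: 1.05
eef_pos: [0.5375, 0.1005, 0.2309]
tool_rot: [0.0, 1.0, 0.0, -0.0]
contact_force: [0.1, -0.1, 0.4]
gripper_width: 0.144
```

```bash
python3 -m handwheel '[{"grip":0,"tx":0,"ty":0,"tz":2,"yaw":0},{"grip":0,"tx":0,"ty":0,"tz":2.2,"yaw":0},{"grip":0,"tx":0,"ty":0,"tz":2.2,"yaw":0},{"grip":0,"tx":0,"ty":0,"tz":0,"yaw":0}]'; python3 - <<'E'
from h import *
A=shot("scene")["im"][80:260,150:350];B=shot("side")["im"][80:260,180:380]
cv2.imwrite("pics/p7.png",cv2.resize(np.hstack([A,B]),None,fx=2,fy=2))
E
```

```text
t: 1.45
eef_pos: [0.537, 0.0995, 0.165]
tool_rot: [0.001, 1.0, 0.0, -0.002]
contact_force: [0.1, -0.1, -0.7]
gripper_width: -0.005
```

View pics/p7.png

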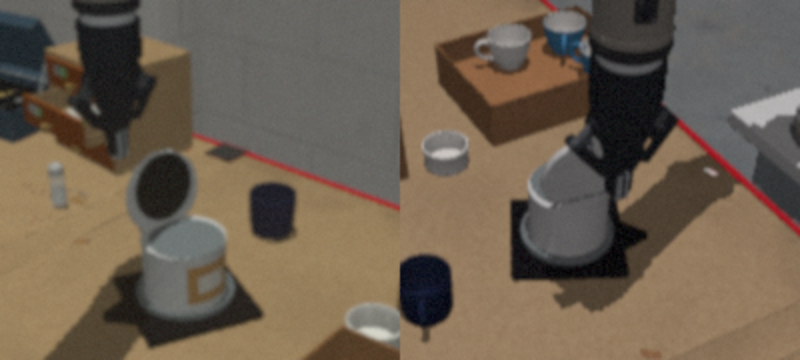

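The shut fingers are behind the lid and clear of it. Now I push toward -y.

```bash
python3 -m handwheel '[{"grip":0,"tx":0,"ty":1.5,"tz":0,"yaw":0},{"grip":0,"tx":0,"ty":1.5,"tz":0,"yaw":0},{"grip":0,"tx":0,"ty":1.5,"tz":0,"yaw":0},{"grip":0,"tx":0,"ty":1.5,"tz":0,"yaw":0},{"grip":0,"tx":0,"ty":1.5,"tz":0,"yaw":0}]';  python3 -m handwheel '[{"grip":0,"tx":0,"ty":1.5,"tz":0,"yaw":0},{"grip":0,"tx":0,"ty":1.5,"tz":0,"yaw":0},{"grip":0,"tx":0,"ty":1.2,"tz":0.5,"yaw":0},{"grip":0,"tx":0,"ty":1.0,"tz":1.0,"yaw":0},{"grip":0,"tx":0,"ty":0.5,"tz":1.2,"yaw":0}]'
```

```text
t: 2.05
eef_pos: [0.5389, 0.0233, 0.1675]
tool_rot: [-0.0, 1.0, -0.001, 0.0]
contact_force: [-0.6, 0.5, -0.8]
gripper_width: 0.0
t: 2.55
eef_pos: [0.5391, -0.0334, 0.1395]
tool_rot: [0.0, 1.0, -0.001, 0.0]
contact_force: [0.1, -0.6, -0.2]
gripper_width: -0.001
```

```bash
python3 -m handwheel '[{"grip":0,"tx":0,"ty":0.5,"tz":1,"yaw":0},{"grip":0,"tx":0,"ty":0.3,"tz":1,"yaw":0},{"grip":0,"tx":0,"ty":0,"tz":0.7,"yaw":0},{"grip":0,"tx":0,"ty":0,"tz":0.3,"yaw":0},{"grip":0,"tx":0,"ty":0,"tz":0,"yaw":0}]';  python3 -m handwheel '[{"grip":0,"tx":0,"ty":0,"tz":0.2,"yaw":0},{"grip":0,"tx":0,"ty":0,"tz":0.1,"yaw":0},{"grip":0,"tx":0,"ty":0,"tz":0,"yaw":0}]'
```

```text
t: 3.05
eef_pos: [0.5388, -0.0395, 0.1098]
tool_rot: [-0.0, 1.0, 0.0, -0.0]
contact_force: [0.2, 0.4, 0.2]
gripper_width: -0.001
t: 3.35
eef_pos: [0.5392, -0.0398, 0.1075]
tool_rot: [-0.0, 1.0, 0.0, 0.0]
contact_force: [-0.3, -0.3, -0.7]
gripper_width: 0.001
```

```bash
python3 - <<'E'
from h import *
A=shot("scene")["im"][80:260,150:350];B=shot("side")["im"][80:260,180:380]
cv2.imwrite("pics/p8.png",cv2.resize(np.hstack([A,B]),None,fx=2,fy=2))
E
```

```text
(no output)
```

View pics/p8.png

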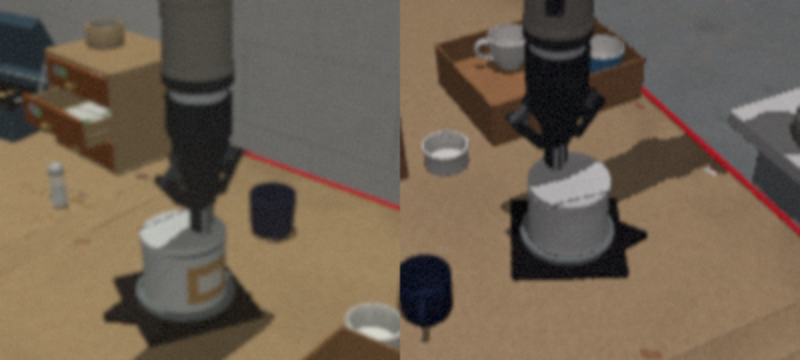

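The lid is almost shut. I'll press down in small steps until the contact force rises.

```bash
python3 -m handwheel '[{"grip":0,"tx":0,"ty":0,"tz":0.2,"yaw":0},{"grip":0,"tx":0,"ty":0,"tz":0.1,"yaw":0},{"grip":0,"tx":0,"ty":0,"tz":0,"yaw":0}]';python3 -m handwheel '[{"grip":0,"tx":0,"ty":0,"tz":0.1,"yaw":0},{"grip":0,"tx":0,"ty":0,"tz":0,"yaw":0}]'
```

```text
t: 3.75
eef_pos: [0.5389, -0.04, 0.1041]
tool_rot: [-0.0, 1.0, -0.0, -0.0]
contact_force: [-0.3, -0.4, -0.3]
gripper_width: -0.0
t: 3.95
eef_pos: [0.5391, -0.04, 0.1035]
tool_rot: [-0.0, 1.0, -0.0, 0.0]
contact_force: [-0.5, 0.2, 3.5]
gripper_width: -0.001
```

```bash
python3 -m handwheel '[{"grip":0,"tx":0,"ty":0,"tz":0.1,"yaw":0},{"grip":0,"tx":0,"ty":0,"tz":0,"yaw":0},{"grip":0,"tx":0,"ty":0,"tz":0,"yaw":0},{"grip":0,"tx":0,"ty":0,"tz":0,"yaw":0}]';python3 -m handwheel '[{"grip":5,"tx":0,"ty":0,"tz":-3,"yaw":0},{"grip":5,"tx":0,"ty":-2,"tz":-4,"yaw":0},{"grip":5,"tx":0,"ty":-4,"tz":-4,"yaw":0},{"grip":5,"tx":0,"ty":0,"tz":0,"yaw":0},{"grip":5,"tx":0,"ty":0,"tz":0,"yaw":0}]'
python3 - <<'E'
from h import *
w=shot("wrist");print(get_obs()["eef_pos"])
a=shot("scene");np.savez("c1.npz",w=w["im"])
A=cv2.resize(a["im"][150:250,195:295],None,fx=4,fy=4)
B=cv2.resize(w["im"],(512,384))
cv2.imwrite("pics/p9.png",np.hstack([A[:384,:288],B]))
E
```

```text
t: 4.35
eef_pos: [0.5393, -0.04, 0.1033]
tool_rot: [-0.0, 1.0, -0.0, 0.0]
contact_force: [-2.9, -0.1, 9.8]
gripper_width: -0.002
t: 4.85
eef_pos: [0.5394, 0.0162, 0.2083]
tool_rot: [-0.0, 1.0, 0.001, 0.001]
contact_force: [-0.5, -0.3, -0.7]
gripper_width: 0.582
[0.53856043 0.01496556 0.20713194]
```

View pics/p9.png

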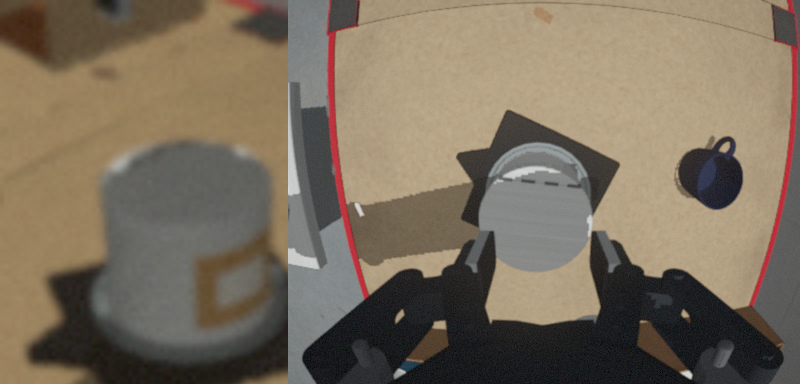

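The lid is shut flush. The hinge line is visible in the wrist view at (207,178) to (294,186), and the nose tip at (170,155). I'll refine the axis and angles from these.

```bash
python3 - <<'E'
from h import *
w=shot("wrist");z=.1035
h1,h2=onz(w,207,178,z),onz(w,294,186,z)
print("hinge",h1.round(4),h2.round(4),np.degrees(np.arctan2(*(h2-h1)[1::-1])))
L,Rr,B=[onz(w,*p,z)for p in[(191,215),(304,215),(247,271)]]
P=np.array([L,Rr,B])[:,:2];A=np.c_[2*P,np.ones(3)];s=np.linalg.solve(A,(P**2).sum(1));print("top centre",s[:2].round(4),"r",np.sqrt(s[2]+s[:2]@s[:2]))
n,c1,c2=[onz(w,*p,.01)for p in[(170,155),(219,110),(332,165)]]
print("nose",n.round(4),"c",c1.round(4),c2.round(4),"edge deg",np.degrees(np.arctan2(*(c1-c2)[1::-1])),np.linalg.norm(c1-c2))
E
```

```text
hinge [0.4977 0.0251 0.1035] [0.5721 0.0179 0.1035] -5.478864135519655
top centre [ 0.5318 -0.0153] r 0.05072655257760779
nose [0.4384 0.0305 0.01  ] c [0.4982 0.0814 0.01  ] [0.6298 0.0182 0.01  ] edge deg 154.36360146324074 0.1460330029378819
```

Label at about -95.5° and front at about 154.7°, so 110° clockwise, which is tool yaw +110. I'll press two spread fingertips on top about the axis (0.535, -0.015) and yaw.

```bash
python3 -m handwheel '[{"grip":5,"tx":-0.4,"ty":3,"tz":0,"yaw":0},{"grip":5,"tx":0,"ty":0,"tz":4,"yaw":0},{"grip":5,"tx":0,"ty":0,"tz":4,"yaw":0},{"grip":5,"tx":0,"ty":0,"tz":1.2,"yaw":0},{"grip":5,"tx":0,"ty":0,"tz":0,"yaw":0}]';python3 -m handwheel '[{"grip":5,"tx":0,"ty":0,"tz":0.5,"yaw":0},{"grip":5,"tx":0,"ty":0,"tz":0.2,"yaw":0},{"grip":5,"tx":0,"ty":0,"tz":0.2,"yaw":0},{"grip":5,"tx":0,"ty":0,"tz":0.1,"yaw":0},{"grip":5,"tx":0,"ty":0,"tz":0,"yaw":0}]'
```

```text
t: 5.5
eef_pos: [0.533, -0.0154, 0.1134]
tool_rot: [0.0, 1.0, -0.0, -0.003]
contact_force: [-0.4, 0.2, 1.2]
gripper_width: 0.585
t: 6.0
eef_pos: [0.5352, -0.0146, 0.1061]
tool_rot: [-0.0, 1.0, 0.0, 0.0]
contact_force: [0.5, -1.1, 0.6]
gripper_width: 0.586
```

```bash
for i in 1; do python3 -m handwheel '[{"grip":5,"tx":0,"ty":0,"tz":0.2,"yaw":0},{"grip":5,"tx":0,"ty":0,"tz":0.2,"yaw":0},{"grip":5,"tx":0,"ty":0,"tz":0,"yaw":0}]'; python3 -m handwheel '[{"grip":5,"tx":0,"ty":0,"tz":0.1,"yaw":0},{"grip":5,"tx":0,"ty":0,"tz":0.1,"yaw":0},{"grip":5,"tx":0,"ty":0,"tz":0,"yaw":0}]'; done
```

```text
t: 6.3
eef_pos: [0.5348, -0.0146, 0.1014]
tool_rot: [0.0, 1.0, 0.0, -0.0]
contact_force: [-0.4, 0.2, -0.7]
gripper_width: 0.587
t: 6.6
eef_pos: [0.5351, -0.0146, 0.1004]
tool_rot: [-0.0, 1.0, -0.0, 0.0]
contact_force: [-2.7, 0.1, 8.4]
gripper_width: 0.581
```

```bash
python3 -m handwheel '[{"grip":5,"tx":0,"ty":0,"tz":0.05,"yaw":0},{"grip":5,"tx":0,"ty":0,"tz":0,"yaw":2},{"grip":5,"tx":0,"ty":0,"tz":0,"yaw":4},{"grip":5,"tx":0,"ty":0,"tz":0,"yaw":4},{"grip":5,"tx":0,"ty":0,"tz":0,"yaw":0}]'; python3 - <<'E'
from h import *
print(get_obs()["torque"],get_obs()["q"])
w=shot("wrist");a=shot("scene")
A=cv2.resize(a["im"][150:250,205:277],None,fx=4,fy=4)
cv2.imwrite("pics/p10.png",np.hstack([A[:384],w["im"]]))
E
```

```text
t: 7.1
eef_pos: [0.5351, -0.0147, 0.1003]
tool_rot: [-0.0, 0.996, -0.088, 0.0]
contact_force: [-4.9, -0.8, 12.2]
gripper_width: 0.584
[-0.06937683  1.04173089 -0.06876189] [-0.13602007  0.41762359  0.0582828   2.00637919 -0.03589535  0.71838493
 -0.23260003]
```

View pics/p10.png

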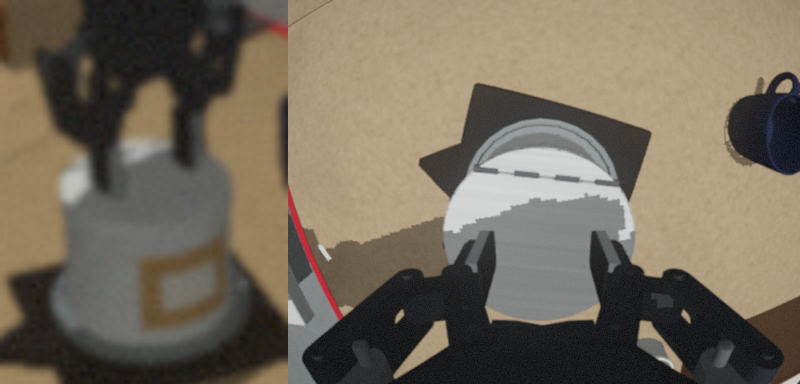

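The canister turns with the tool: the hinge line keeps its slope in the wrist view and the label moved left in the scene view. I'll continue.

```bash
python3 -m handwheel '[{"grip":5,"tx":0,"ty":0,"tz":0,"yaw":4},{"grip":5,"tx":0,"ty":0,"tz":0,"yaw":4},{"grip":5,"tx":0,"ty":0,"tz":0,"yaw":4},{"grip":5,"tx":0,"ty":0,"tz":0,"yaw":4},{"grip":5,"tx":0,"ty":0,"tz":0,"yaw":4}]'; python3 -m handwheel '[{"grip":5,"tx":0,"ty":0,"tz":0,"yaw":4},{"grip":5,"tx":0,"ty":0,"tz":0,"yaw":4},{"grip":5,"tx":0,"ty":0,"tz":0,"yaw":4},{"grip":5,"tx":0,"ty":0,"tz":0,"yaw":4},{"grip":5,"tx":0,"ty":0,"tz":0,"yaw":4}]'; python3 -c "
from h import *
print(get_obs()['torque'],get_obs()['q'])"
```

```text
t: 7.7
eef_pos: [0.5347, -0.0149, 0.1003]
tool_rot: [0.0, 0.966, -0.26, -0.0]
contact_force: [-5.1, -0.8, 13.5]
gripper_width: 0.588
t: 8.2
eef_pos: [0.5343, -0.0149, 0.1003]
tool_rot: [0.0, 0.906, -0.424, -0.001]
contact_force: [-7.3, -0.7, 16.2]
gripper_width: 0.585
[-0.12727674  1.53677236  0.10934639] [-0.27370945  0.42429966  0.23094564  2.01646969 -0.14434142  0.71744326
 -0.82909489]
```

```bash
python3 -m handwheel '[{"grip":5,"tx":0,"ty":0,"tz":-0.02,"yaw":4},{"grip":5,"tx":0,"ty":0,"tz":0,"yaw":4},{"grip":5,"tx":0,"ty":0,"tz":0,"yaw":4},{"grip":5,"tx":0,"ty":0,"tz":0,"yaw":4},{"grip":5,"tx":0,"ty":0,"tz":0,"yaw":4}]'; python3 -m handwheel '[{"grip":5,"tx":0,"ty":0,"tz":0,"yaw":4},{"grip":5,"tx":0,"ty":0,"tz":0,"yaw":4},{"grip":5,"tx":0,"ty":0,"tz":0,"yaw":4},{"grip":5,"tx":0,"ty":0,"tz":0,"yaw":4},{"grip":5,"tx":0,"ty":0,"tz":0,"yaw":0}]'; python3 - <<'E'
from h import *
o=get_obs();print(o['torque'],o['q'],o["tool_rot"])
w=shot("wrist");a=shot("scene")
A=cv2.resize(a["im"][150:250,205:277],None,fx=4,fy=4)
cv2.imwrite("pics/p11.png",np.hstack([A[:384],w["im"]]))
E
```

```text
t: 8.7
eef_pos: [0.534, -0.0148, 0.1003]
tool_rot: [0.0, 0.818, -0.575, -0.001]
contact_force: [-6.4, 0.1, 14.7]
gripper_width: 0.588
t: 9.2
eef_pos: [0.5338, -0.0146, 0.1003]
tool_rot: [0.001, 0.731, -0.683, -0.001]
contact_force: [-7.6, 0.6, 15.7]
gripper_width: 0.588
[-0.04473084  1.8013838  -0.05805843] [-0.39953141  0.4406948   0.39103446  2.02494346 -0.24950075  0.72356254
 -1.35673706] [ 5.67894318e-04  7.30590534e-01 -6.82814565e-01 -1.19162299e-03]
```

View pics/p11.png

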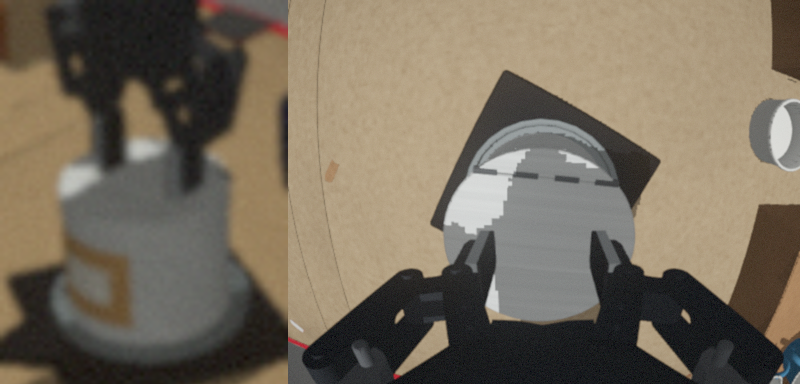

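```bash
python3 - <<'E'
from h import *
w=shot("wrist");dg=lambda p,q:np.degrees(np.arctan2(*(q-p)[1::-1]))
h1,h2=onz(w,186,170,.1035),onz(w,329,184,.1035)
c1,c2,c3=[onz(w,*p,.01)for p in[(218,71),(372,161),(145,222)]]
print("hinge",h1.round(4),h2.round(4),"label dir",dg(h1,h2)-90)
print(c1.round(4),c2.round(4),c3.round(4),dg(c1,c2),dg(c1,c3),np.linalg.norm(c1-c2),np.linalg.norm(c1-c3))
E
```

```text
hinge [0.573  0.0205 0.1035] [ 0.5708 -0.0494  0.1035] label dir -181.74485247429925
[0.6311 0.0195 0.01  ] [ 0.5702 -0.1109  0.01  ] [0.5022 0.0793 0.01  ] -115.03336679097198 155.09795027328238 0.1439135479844482 0.14204221767096015
```

Label direction is 178.3° and front is 155.0°, so about 23° remains.

```bash
python3 -m handwheel '[{"grip":5,"tx":0,"ty":0,"tz":-0.02,"yaw":4},{"grip":5,"tx":0,"ty":0,"tz":0,"yaw":4},{"grip":5,"tx":0,"ty":0,"tz":0,"yaw":4},{"grip":5,"tx":0,"ty":0,"tz":0,"yaw":4},{"grip":5,"tx":0,"ty":0,"tz":0,"yaw":4}]'; python3 -m handwheel '[{"grip":5,"tx":0,"ty":0,"tz":0,"yaw":3},{"grip":5,"tx":0,"ty":0,"tz":0,"yaw":0},{"grip":5,"tx":0,"ty":0,"tz":0,"yaw":0},{"grip":5,"tx":0,"ty":0,"tz":-0.1,"yaw":0},{"grip":5,"tx":0,"ty":0,"tz":-0.3,"yaw":0}]'; python3 -m handwheel '[{"grip":5,"tx":0,"ty":0,"tz":-3,"yaw":0},{"grip":5,"tx":0,"ty":0,"tz":-4,"yaw":0},{"grip":5,"tx":0,"ty":0,"tz":-4,"yaw":0},{"grip":5,"tx":0,"ty":3,"tz":0,"yaw":0},{"grip":5,"tx":0,"ty":0,"tz":0,"yaw":0}]'; python3 -m handwheel '[{"grip":5,"tx":0,"ty":0,"tz":0,"yaw":0},{"grip":5,"tx":0,"ty":0,"tz":0,"yaw":0}]'; python3 - <<'E'
from h import *
o=get_obs();print(o['contact_force'],o['q'],o["tool_rot"])
w=shot("wrist");a=shot("scene")
A=cv2.resize(a["im"][150:250,205:277],None,fx=4,fy=4)
cv2.imwrite("pics/p12.png",np.hstack([A[:384],w["im"]]))
E
```

```text
t: 9.85
eef_pos: [0.5362, -0.015, 0.1005]
tool_rot: [0.001, -0.601, 0.799, -0.001]
contact_force: [0.4, -1.4, 5.8]
gripper_width: 0.588
t: 10.35
eef_pos: [0.5347, -0.0145, 0.1034]
tool_rot: [-0.0, -0.581, 0.814, 0.0]
contact_force: [-0.2, -0.5, -0.0]
gripper_width: 0.584
t: 10.85
eef_pos: [0.5044, -0.0039, 0.2142]
tool_rot: [0.0, -0.581, 0.814, 0.001]
contact_force: [-1.0, 0.5, -0.2]
gripper_width: 0.588
t: 11.05
eef_pos: [0.5068, -0.0049, 0.2133]
tool_rot: [-0.0, -0.581, 0.814, -0.0]
contact_force: [0.4, -0.1, -0.1]
gripper_width: 0.585
[ 0.41832632 -0.05446712 -0.08413975] [-0.60951803  0.24133284  0.58514263  2.00129731 -0.16331039  0.94462013
 -1.8437999 ] [-2.07312735e-04 -5.80757201e-01  8.14076796e-01 -2.27974960e-05]
```

View pics/p12.png

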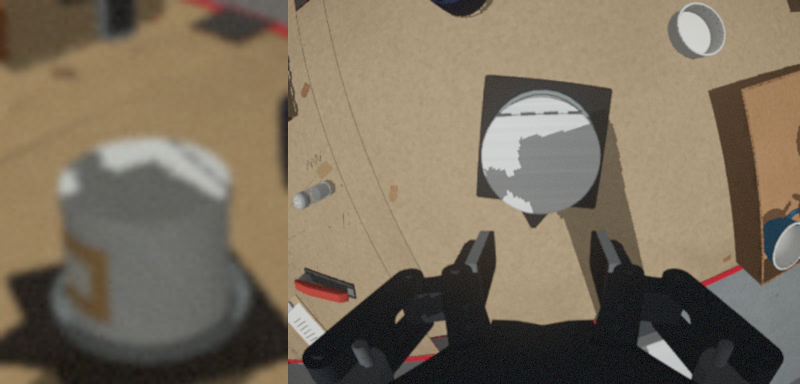

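The force dropped to 5.8 N, so the fingers slipped at the end. The hinge line at (211,116) to (295,112) is not yet parallel to the plinth edge at (198,75) to (323,89). I'll compute what is left.

```bash
python3 - <<'E'
from h import *
w=shot("wrist");dg=lambda p,q:np.degrees(np.arctan2(*(q-p)[1::-1]))
h1,h2=onz(w,211,116,.1035),onz(w,295,112,.1035)
c1,c2,c3,c4,n=[onz(w,*p,.01)for p in[(198,75),(323,89),(189,194),(310,208),(245,228)]]
print("label dir",dg(h1,h2)-90, "edges",dg(c1,c2)-90,dg(c1,c3),dg(c3,c4)-90,"c",((c1+c2+c3+c4)/4).round(4),"nose",n.round(4))
P=np.array([onz(w,*p,.1035)for p in[(193,150),(314,150),(253,214)]])[:,:2]
s=np.linalg.solve(np.c_[2*P,np.ones(3)],(P**2).sum(1));print("top",s[:2].round(4),np.sqrt(s[2]+s[:2]@s[:2]))
E
```

```text
label dir -196.30992439132083 edges -205.2839895808025 154.72277418248098 -205.9577755730732 c [ 0.5349 -0.0164  0.01  ] nose [0.4373 0.0306 0.01  ]
top [ 0.5346 -0.0145] 0.05248516716215419
```

Label at 163.7° and front at 154.7°, so 9° more. The canister is centred. I'll go back down with a firmer press.

```bash
python3 -m handwheel '[{"grip":5,"tx":0,"ty":-3,"tz":0,"yaw":0},{"grip":5,"tx":0,"ty":0,"tz":4,"yaw":0},{"grip":5,"tx":0,"ty":0,"tz":4,"yaw":0},{"grip":5,"tx":0,"ty":0,"tz":2.6,"yaw":0},{"grip":5,"tx":0,"ty":0,"tz":0,"yaw":0}]'; python3 -m handwheel '[{"grip":5,"tx":0,"ty":0,"tz":0.3,"yaw":0},{"grip":5,"tx":0,"ty":0,"tz":0.2,"yaw":0},{"grip":5,"tx":0,"ty":0,"tz":0.1,"yaw":0},{"grip":5,"tx":0,"ty":0,"tz":0,"yaw":0},{"grip":5,"tx":0,"ty":0,"tz":0,"yaw":0}]'
```

```text
t: 11.7
eef_pos: [0.5324, -0.015, 0.104]
tool_rot: [-0.003, -0.581, 0.814, 0.001]
contact_force: [-0.1, 0.3, 0.0]
gripper_width: 0.586
t: 12.2
eef_pos: [0.5354, -0.0145, 0.1023]
tool_rot: [0.001, -0.581, 0.814, -0.0]
contact_force: [0.5, -0.2, 0.6]
gripper_width: 0.584
```

```bash
python3 -m handwheel '[{"grip":5,"tx":0,"ty":0,"tz":0.2,"yaw":0},{"grip":5,"tx":0,"ty":0,"tz":0.1,"yaw":0},{"grip":5,"tx":0,"ty":0,"tz":0,"yaw":0},{"grip":5,"tx":0,"ty":0,"tz":0,"yaw":0}]';python3 -m handwheel '[{"grip":5,"tx":0,"ty":0,"tz":0.05,"yaw":0},{"grip":5,"tx":0,"ty":0,"tz":0,"yaw":0},{"grip":5,"tx":0,"ty":0,"tz":0,"yaw":0}]'
```

```text
t: 12.6
eef_pos: [0.5356, -0.0146, 0.1002]
tool_rot: [0.001, -0.581, 0.814, 0.0]
contact_force: [-5.2, 1.2, 17.5]
gripper_width: 0.586
t: 12.9
eef_pos: [0.5357, -0.0145, 0.1002]
tool_rot: [0.001, -0.581, 0.814, 0.0]
contact_force: [-6.5, 0.4, 22.2]
gripper_width: 0.587
```

```bash
python3 -m handwheel '[{"grip":5,"tx":0,"ty":0,"tz":-0.03,"yaw":3},{"grip":5,"tx":0,"ty":0,"tz":0,"yaw":3},{"grip":5,"tx":0,"ty":0,"tz":0,"yaw":3},{"grip":5,"tx":0,"ty":0,"tz":0,"yaw":0},{"grip":5,"tx":0,"ty":0,"tz":0,"yaw":0}]'; python3 -m handwheel '[{"grip":5,"tx":0,"ty":0,"tz":-0.1,"yaw":0},{"grip":5,"tx":0,"ty":0,"tz":-0.3,"yaw":0},{"grip":5,"tx":0,"ty":0,"tz":-4,"yaw":0},{"grip":5,"tx":0,"ty":0,"tz":-4,"yaw":0},{"grip":5,"tx":0,"ty":0,"tz":-3,"yaw":0}]'; python3 -m handwheel '[{"grip":5,"tx":0,"ty":3,"tz":0,"yaw":0},{"grip":5,"tx":0,"ty":0,"tz":0,"yaw":0},{"grip":5,"tx":0,"ty":0,"tz":0,"yaw":0}]'; python3 - <<'E'
from h import *
w=shot("wrist");a=shot("side")
A=cv2.resize(a["im"][140:236,228:312],None,fx=3.4,fy=4)
cv2.imwrite("pics/p13.png",np.hstack([A[:384,:288],w["im"]]))
E
```

```text
t: 13.4
eef_pos: [0.5355, -0.0148, 0.1002]
tool_rot: [0.001, -0.515, 0.857, 0.0]
contact_force: [-6.6, 0.4, 19.5]
gripper_width: 0.588
t: 13.9
eef_pos: [0.5354, -0.0149, 0.2144]
tool_rot: [0.001, -0.515, 0.857, -0.0]
contact_force: [1.0, 0.6, -0.3]
gripper_width: 0.585
t: 14.2
eef_pos: [0.5082, -0.0001, 0.2124]
tool_rot: [0.0, -0.516, 0.857, 0.0]
contact_force: [0.9, -0.1, 0.4]
gripper_width: 0.586
```

View pics/p13.png

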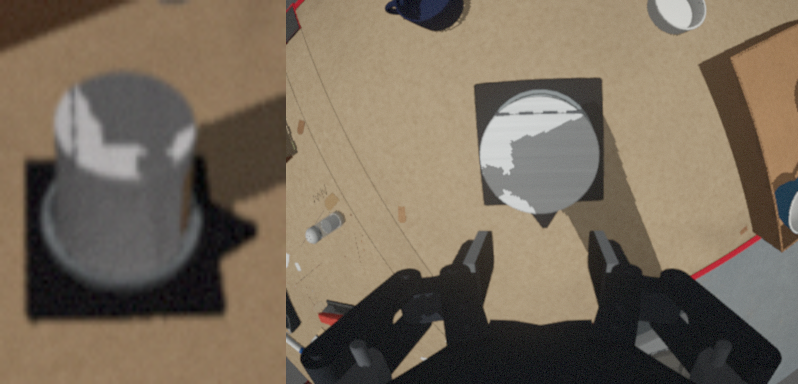

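The hinge line, at (212,116) to (296,112), is now nearly parallel to the rear plinth edge, at (189,85) to (316,78). Final numbers:

```bash
python3 - <<'E'
from h import *
w=shot("wrist");dg=lambda p,q:np.degrees(np.arctan2(*(q-p)[1::-1]))
h1,h2=onz(w,212,116,.1035),onz(w,296,112,.1035)
c1,c2,c3,c4,n=[onz(w,*p,.01)for p in[(189,85),(316,78),(198,205),(317,200),(259,227)]]
P=np.array([onz(w,*p,.1035)for p in[(194,150),(314,150),(254,214)]])[:,:2]
s=np.linalg.solve(np.c_[2*P,np.ones(3)],(P**2).sum(1))
print("label dir",dg(h1,h2)-90, "edges",dg(c1,c2)-90,dg(c1,c3),dg(c3,c4)-90,"c",((c1+c2+c3+c4)/4).round(4),"nose",n.round(4),"top",s[:2].round(4))
# hinge line from a fit of the dark dashes between the seen ends, and the segment row profile
g=cv2.cvtColor(w["im"],cv2.COLOR_BGR2GRAY).astype(float)
pts=[]
for u in range(214,295):
    col=g[106:122,u];k=col.argmin()
    if col.mean()-col[k]>35:pts.append((u,106+k))
pts=np.array(pts,float);vx,vy,x0,y0=cv2.fitLine(pts.astype(np.float32),cv2.DIST_HUBER,0,.01,.01).ravel()
a,b=[onz(w,u,y0+(u-x0)*vy/vx,.1035)for u in(214,294)]
print(len(pts),"fit label dir",dg(a,b)-90,vy/vx)
E
```

```text
label dir -205.26340239571522 edges -204.85817481293174 154.2150735377463 -205.48950144296128 c [ 0.5344 -0.0159  0.01  ] nose [0.4392 0.0291 0.01  ] top [ 0.5344 -0.0146]
61 fit label dir -205.7512763979853 -0.039180964
```

Label direction is 154.2–154.7° and front is 154.2–155.1°. The top is centred within about 1.5 mm and the lid is flush, so I'll hand in.

```bash
python3 -c "
from station import *
o=get_obs();print(o['t'],o['contact_force'],hand_in())"
```

```text
the job is handed in; nothing more can be done
14.35 [-0.14757216  0.07053762 -0.45008294] None
```

The lid is shut and the label faces front over the pointer nose. I handed the job in at 14.35 s with the gripper clear of everything; no verdict is reported.

**What I did:** I folded the lid down from behind with the shut fingers and pressed it home. I then turned the canister about 109° clockwise with two spread fingertips pressing on its top. The first turn slipped about 9° short when the press weakened to about 6 N. I pressed again more firmly and finished it.

**Last checks:**
- **Alignment:** the label direction measured 154.2–154.7° from the hinge line. Front measured 154.2–155.1° from the plinth edges, so they agree within about 1°.
- **Seating:** the canister's axis is about 1.5 mm from the stand's, and it looked upright in its dish.
- **Lid:** it looked flush in the pictures, and the press stopped at 103.5 mm, the height of a shut lid. I did not measure its angle directly.
- **Forces:** the highest reading was about 22 N, but I read forces only at the end of each move.
- **Bystanders:** I never moved near the mug, ramekin or shaker. I did not measure their final positions.

The first two move calls were rejected because every row needs all its fields, so the arm did not move for those.

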